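Move the bayonet cap to the loaded centrifuge bucket

ROBOT

A 7-joint arm with a two-finger parallel gripper is mounted at the origin on the work surface. World frame = base frame: x ahead of the robot, y to its left, z up, the work surface at z = 0. Lengths are in m, angles in rad, forces in N, time in s.
With the tool pointing down it reaches from about 0.4 to 0.875 m from the base axis. Payload 4.4 kg.
Tool frame: the origin (TCP) lies between the finger pads; the fingertips stand robot.tips_ahead ahead of it and the grasp point (between the pads) lies 8 mm behind it (robot.tips_ahead is the distance from the TCP to the fingertips, in m); z points along the fingers, y is the direction in which the jaws open and shut (so a half turn about z gives the same grasp; the last joint's range is limited). The gripper opens to 85 mm and grips with 20 to 120 N. Pads are 22 mm wide; open, the fingers measure 114 mm over their backs; the gripper's body (76 mm by 85 mm) begins 54 mm behind the grasp point. The pads swing forward as they close: fully open they stand 13 mm farther back than shut.
Start: joints at [1.272, 0.628, 0.038, 1.517, -0.027, 0.996, -0.02], TCP at [0.15, -0.632, 0.242] pointing down, gripper open.
Joint ranges: [-3.06, 3.06], [-0.37, 2.12], [-1.25, 1.32], [0.18, 2.47], [-1.1, 4.24], [0.23, 1.98], [-2.94, 2.94]. Speed limits (rad/s): [2.57, 2.57, 3.14, 3.14, 3.14, 3.14, 3.14].

INTERFACE

Orientations are given as a rotation vector (axis times angle).
In Python, from plant import robot gives the robot as it stands.
- The arm moves only by the tool step_arm, never from a script. Its argument "steps" is a list of rows, each a list of 3 entries, a list of its own where there are three numbers: the opening, from 0 (shut) to 1 (fully open), then the shift along the tool's x, y, z in cm, then the turn, a rotation vector about the tool's x, y, z in degrees. In form: [[jaw, [tx, ty, tz], [rx, ry, rz]], ...]. A call has exactly 10 rows; each row is the pose to reach, as a shift and turn from the pose measured when the call began, along the tool's axes at that moment; what a row does not reach only later rows make up. A row lasts 1/8 s, in which the tool goes at most 62.5 mm and 10.7 degrees, less where a joint would pass 70% of its speed; a pose out of reach is approached as far as the arm can. A call with a gripper value outside its range is refused whole. The fingers move at their own pace and stop on an object; the grip force is fixed at half the most. Time passes only in rows, so rows that repeat a pose let the fingers close, or fill a call up. It gives the time, the measured TCP pose, the force and the opening at its end, in the units of the state.
- robot.sense(): the state, without advancing time (a new reading comes with each control period).
- robot.grab_frame(name): name is "scene" or "top"; returns (picture, depth): 384x512x3 uint8, red, green, blue; 384x512 float32, m along the optical axis (not along the pixel's ray), 0 where there is no reading.
- robot.camera_info(name): a dict with "fx", "fy", "cx", "cy" (pixels), "R" (3x3) and "t" (3): a world point X has camera coordinates R X + t. Camera axes: x right, y down, z forward; pixel columns grow to the right and rows downward; lengths in m; the calibration is good to about 2 mm. A picture is of the moment at which its call begins. camera_info takes no time and is no camera call.
- robot.hand_in(): hands the job in, once; it reports no verdict.
The state is a dict: "time_s": time; "joints": joint angles; "qvel": joint speeds; "tau": joint torques, N m; "tool_pos": TCP position; "tcp_rot": TCP orientation; "wrist_force": force on the tool from outside, world axes, zero at the start; "torque": the same for the moment, N m; "gripper_width": finger opening in m.
Only numpy, scipy, OpenCV 4.12 (cv2) and the standard library are available. Lean on these libraries where they do the work, as an engineer would, in place of code of your own. Each camera call takes 0.05 s, during which the arm holds its last target. There are 200 camera calls.

TASK

The loaded centrifuge bucket (the open one with sample tubes in it) must be closed before its run. Press down the bayonet cap on the other, empty bucket, twist it anticlockwise and lift it off; then put it on the loaded bucket with its lugs in the slots, push it down, twist it clockwise to the stop and let go so that it springs up into its lock. Leave everything else on the bench where it is.

Things in the scene. Friction and masses are not known exactly. Their poses are not given: they have to be found in the camera images.
- cap_mid (a point): centre of the grey bayonet cap (66 high), on its axis, half-way up; z up, x along its grip bar and lugs; a half turn makes no difference. Disc 92 across, from 9 to 5 below this point; grip bar on it 60 long in x, 14 thick in y, from 5 below to 33 above. Starts locked on the empty bucket. It stands 16 above a bucket's rim when locked, 18 in the slots unpressed, 9 fully pressed; to turn, press it below 11
- cap_lug (a point): middle of the cap's +x lug, 33 from the axis, 22.5 below the cap's centre; the other is opposite at -x. Each steel lug is 10 wide, 5 high and reaches 38 from the axis. They stick out of the round plug under the disc: 64 across, 24 long, its lowest 6 tapered to 54 across. The cap's mass is about 0.16 kg. Axes as the cap's
- full_bucket_mouth (a point): centre of the rim (top edge, 125 above the table) of the loaded bucket: dark steel, bright ledge, 94 across, fixed on a black 116 square foot whose sides lie along x and y, open, seven violet-capped tubes inside (tops 29 below the rim). z up, x through its two slots. The mouth inside the rim's ledge is 68 across, the bore below it 80. The locked cap's x is turned 60 degrees (1.05 rad) clockwise from this x, seen from above
- full_bucket_slot (a point): middle of the loaded bucket's +x slot, at rim height, 37 from the axis; the other is opposite. Slots 16 wide, 6 radially, through the ledge; a rib outside marks each. Clockwise from the slot the pressed lugs pass under a tooth and meet a stop about 4 degrees past the lock; there the spring lifts the let-go cap some 5 to 7 into a notch. Anticlockwise of the slot is a stop too
- full_bucket_seal (a joint): height of the black rubber ring (81 to 93 across) on the loaded bucket's rim, in m: 0 sprung up 9 mm above the rim, -0.009 pushed flush by the cap's disc. It pushes back 4.5 N at first, 8.5 N at the bottom. The empty bucket has the same
- empty_bucket_mouth (a point): centre of the rim (top edge, 125 above the table) of the empty bucket, which carries the cap at the start; the same bucket, slots, ring and lock as the loaded one, without tubes. z up, x through its two slots. Pressed and turned 60 degrees anticlockwise from the lock, the cap's lugs meet a stop at the slots and it lifts out
- tube_rack: loose black rack full of sample tubes, 96 x 78 x 96, beyond the buckets; origin at the centre of its underside; a bystander
- specimen_jar: loose closed jar, 60 across, 70 high, between the robot and the buckets; origin at the centre of its underside; a bystander
- screw_lid: loose plain white round lid without bar or lugs, 52 across, 14 high, between the buckets; origin at the centre of its underside; a bystander
- marker: loose marker pen lying along its x axis, 135 long, 12 thick, between the buckets; origin at the centre of its underside; a bystander
- reagent_bottle: loose amber bottle, 70 across, 150 high, at the far right; origin at the centre of its underside; a bystander
- tip_box: loose flat box, 122 x 87 x 68 high, at the right; origin at the centre of its underside; a bystander
- glove_box: loose cardboard glove box, 120 x 240 x 77 high, at the far left; origin at the centre of its underside; a bystander
Things that resemble listed ones, but are neither listed nor needed, are in the scene too. Leave any yellow look-alike of the part that bears cap_mid alone.

How it is judged:
By the outcome, as a careful person would: the job done as asked, in the order asked, and still so for the second after the job is handed in, with the robot touching nothing.
It also fails if it takes over 58 s, if anything falls off the work surface, if the arm or the gripper's body presses on something with over 40 N, if the wrist force passes 120 N, or if a joint passes its speed limit or range.

## Working session

There is one attempt and no reset: what is moved stays moved. The work goes in short steps, Python scripts to look and compute and a tool call to move; the robot and the scene stay as the last step left them, time stands still between calls to the robot, and variables do not carry over. Pictures are saved under pics/ and viewed, about 8 in all and at most 12, crops included, and the job is handed in when it is done.

Besides the shell and the picture viewer there is one more tool, called after "Call:" as name(argument=value, ...), one argument or row to a line, values as JSON. step_arm: Moves the arm, as the interface text tells. Its arguments: {"type":"object","properties":{"steps":{"type":"array"}},"required":["steps"]}

```bash
ls; mkdir -p pics; cat > h.py <<'E'
import numpy as np, cv2
from plant import robot
def grab(n):
    p,d=robot.grab_frame(n); return p[:,:,::-1].copy(),d,robot.camera_info(n)
def ray(ci,u,v,z):
    R,t=np.array(ci["R"]),np.array(ci["t"]); c=-R.T@t
    d=R.T@np.array([(u-ci["cx"])/ci["fx"],(v-ci["cy"])/ci["fy"],1.])
    return c+d*(z-c[2])/d[2]
def cloud(ci,d):
    R,t=np.array(ci["R"]),np.array(ci["t"]); v,u=np.indices(d.shape)
    P=np.stack([(u-ci["cx"])/ci["fx"]*d,(v-ci["cy"])/ci["fy"]*d,d],-1)
    return (P-t)@R
def proj(ci,X):
    q=np.array(ci["R"])@np.array(X)+np.array(ci["t"]); return ci["fx"]*q[0]/q[2]+ci["cx"],ci["fy"]*q[1]/q[2]+ci["cy"]
E
python3 - <<'E'
from h import *
s=robot.sense(); print(s, robot.tips_ahead)
for n in("scene","top"):
    p,d,ci=grab(n); print(n,ci); cv2.imwrite(f"pics/{n}0.png",cv2.resize(p,(768,576))); np.savez(f"{n}0.npz",p=p,d=d)
E
```

```text
pics
{'time_s': 0.0, 'joints': array([ 1.27220688,  0.62932079,  0.03846426,  1.51836183, -0.0270451 ,
        0.99633291, -0.02001264]), 'qvel': array([-0.00037509, -0.00075954, -0.00070718, -0.00197361, -0.00140598,
        0.00047908,  0.00063732]), 'tau': array([ 1.47858507e-03, -5.63416314e+01,  1.22635368e+00, -1.93453950e+01,
        1.08479586e-02,  1.04887705e-02,  1.03488051e-05]), 'tool_pos': array([ 0.14983778, -0.63186669,  0.24140788]), 'tcp_rot': array([-3.11846691e+00, -3.64534111e-01,  3.46029699e-04]), 'wrist_force': array([-0.00635057, -0.72454331,  0.11697233]), 'torque': array([-0.01606863,  0.01183093,  0.01846982]), 'gripper_width': 0.08542477380841756} 0.011
scene {'fx': 400.31521836167315, 'fy': 400.31521836167315, 'cx': 259.4808680360611, 'cy': 192.56008628462573, 'R': array([[-0.790337  ,  0.61232033, -0.0207664 ],
       [ 0.44654356,  0.55249564, -0.70380922],
       [-0.41948334, -0.56551957, -0.71008545]]), 't': array([ 0.50556811, -0.15014215,  1.48366765])}
top {'fx': 494.38544236181104, 'fy': 494.38544236181104, 'cx': 246.96193249133987, 'cy': 190.66918340504125, 'R': array([[-0.01117057, -0.99992135,  0.00570153],
       [-0.99651863,  0.01066109, -0.08268593],
       [ 0.08261864, -0.00660533, -0.99655935]]), 't': array([-0.06195666,  0.5905543 ,  1.22541892])}
```

View pics/scene0.png

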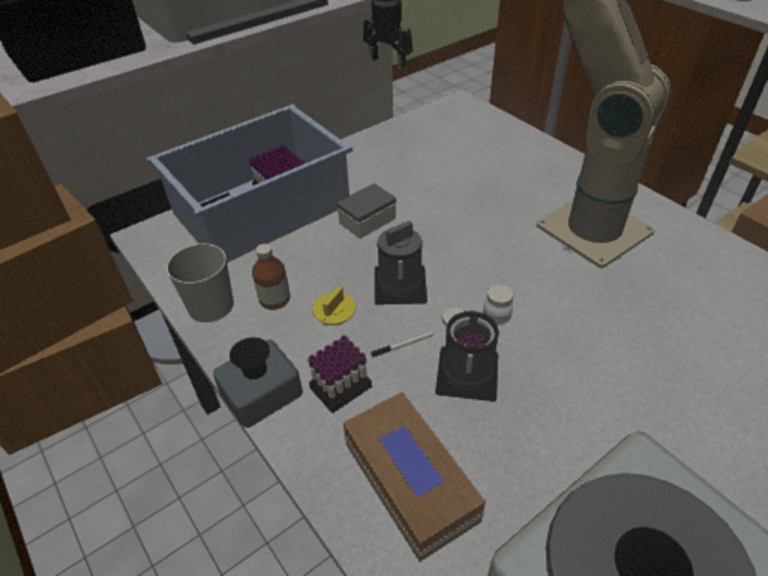

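View pics/top0.png

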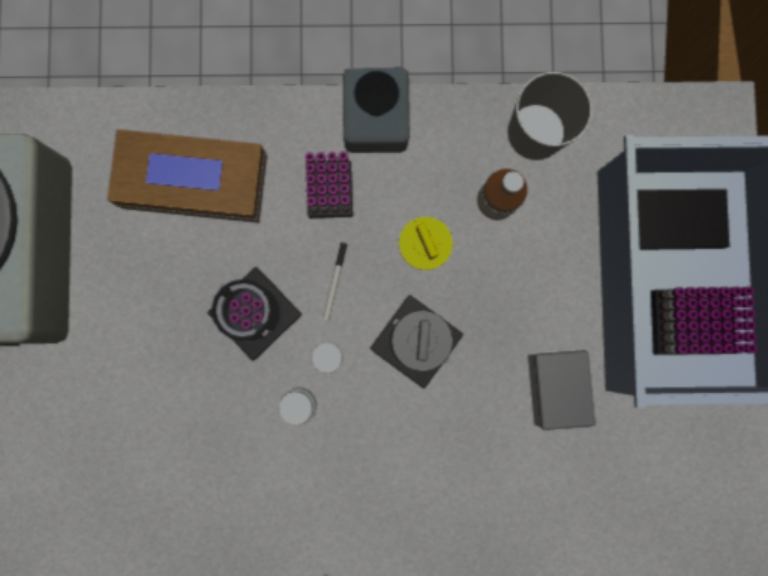

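Candidates for the cap: grey cap on the closed bucket (top image 422,340; scene 400,240) is the one. The yellow look-alike (427,243), white screw lid (327,358), white jar (297,407) and loaded bucket (246,308) are not. I'll measure the parts and make a close crop.

```bash
cat > m.py <<'E'
from h import *
p,d,ci=grab("top"); P=cloud(ci,d)
def near(px,r): 
    c=ray(ci,px[0],px[1],.125); return np.hypot(P[...,0]-c[0],P[...,1]-c[1])<r
def rep(name,m):
    pts=P[m]; u=cv2.minAreaRect(pts[:,:2].astype(np.float32)*1000); (cx,cy),r=cv2.minEnclosingCircle(pts[:,:2].astype(np.float32)*1000)
    print(name,m.sum(),"z",np.percentile(pts[:,2],[5,50,95]).round(4),"rect",np.round(u[0],1),np.round(u[1],1),round(u[2],1),"circ",round(cx,1),round(cy,1),round(r,1))
    return pts
z=P[...,2]
C=(422*2/3,340*2/3); L=(246*2/3,308*2/3)
rep("bar",near(C,.05)&(z>.160)); rep("disc",near(C,.06)&(z>.120)&(z<.145))
rep("foot E",near(C,.09)&(z>.005)&(z<.03)&(p.max(2)<80)); 
rep("rim L",near(L,.06)&(z>.118)&(z<.145)); rep("foot L",near(L,.11)&(z>.005)&(z<.03)&(p.max(2)<80))
pp=np.hstack([cv2.resize(p[int(c[1])-48:int(c[1])+48,int(c[0])-48:int(c[0])+48],(400,400),interpolation=cv2.INTER_CUBIC) for c in (L,C)])
cv2.imwrite("pics/crop1.png",np.clip(pp*1.6,0,255).astype(np.uint8))
print(int(L[0])-48,int(L[1])-48,int(C[0])-48,int(C[1])-48)
for nm,px in(("rack",(328,180)),("jar",(297,405)),("lid",(327,357)),("bottle",(510,182)),("tip",(565,390)),("glove",(185,172)),("marker",(335,280)),("yellow",(427,243))):
    print(nm,P[int(px[1]*2/3),int(px[0]*2/3)].round(3))
E
python3 m.py
```

```text
bar 176 z [0.1686 0.1737 0.1771] rect [ 498.2 -143.8] [14.1 58.5] 84.9 circ 498.4 -142.1 29.6
disc 1126 z [0.1316 0.1363 0.1408] rect [ 496.6 -142.7] [91.6 91.7] 88.8 circ 496.5 -143.0 51.1
foot E 625 z [0.0077 0.012  0.0161] rect [ 496.8 -144.3] [114.2 114.6] 53.1 circ 496.8 -143.9 78.4
rim L 653 z [0.1219 0.1302 0.137 ] rect [547.9 131.2] [93.2 92.6] 77.9 circ 548.0 129.4 51.2
foot L 621 z [0.0075 0.0119 0.0162] rect [547.6 130.5] [114.2 114.7] 43.3 circ 547.8 129.2 77.8
116 157 233 178
rack [0.773 0.004 0.02 ]
jar [0.396 0.051 0.072]
lid [0.471 0.006 0.011]
bottle [ 0.738 -0.284  0.149]
tip [ 0.415 -0.378  0.068]
glove [0.778 0.234 0.074]
marker [ 0.603 -0.007  0.014]
yellow [ 0.656 -0.16   0.065]
```

View pics/crop1.png

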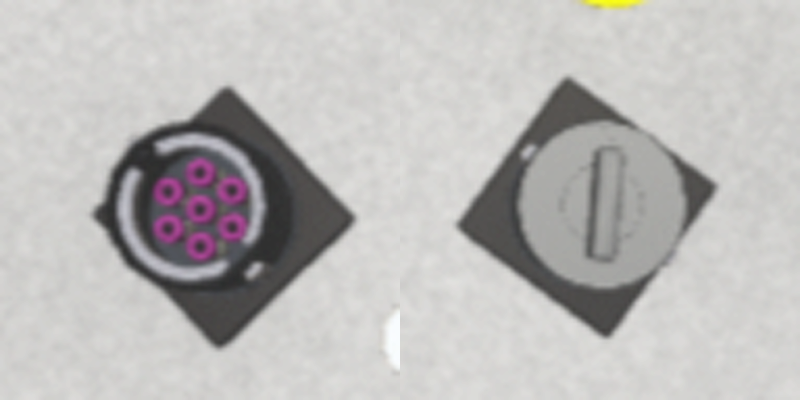

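Left crop: loaded bucket with violet tubes, slots at upper left (150,160) and lower right (240,265), rib at (255,270). Right crop: grey cap with its bar at (605,205), rib at (530,150). The slot axes match the foot angles of 43° (loaded) and 53° (empty), and the bar is at about -6°, which fits 53-60. I'll refine with averaging and compare with the scene camera.

```bash
cat >> h.py <<'E'
from scipy.spatial.transform import Rotation as Ro
def go(x,y,z,yaw):
    s=robot.sense(); R0=Ro.from_rotvec(s["tcp_rot"]); 
    a=np.radians(yaw); T=Ro.from_matrix([[np.cos(a),np.sin(a),0],[np.sin(a),-np.cos(a),0],[0,0,-1]])
    print("shift cm",(R0.inv().apply(np.array([x,y,z])-s["tool_pos"])*100).round(2),"turn deg",np.degrees((R0.inv()*T).as_rotvec()).round(2))
def st():
    s=robot.sense(); X=Ro.from_rotvec(s["tcp_rot"]).as_matrix()
    print("t",round(s["time_s"],2),"tcp",s["tool_pos"].round(4),"yaw",np.degrees(np.arctan2(X[1,0],X[0,0])).round(2),"zax",X[:,2].round(3),"F",s["wrist_force"].round(1),"M",s["torque"].round(2),"w",round(s["gripper_width"],4),"j",s["joints"].round(2))
def sel(P,c,r): return np.hypot(P[...,0]-c[0],P[...,1]-c[1])<r
def bar(P,c,lo,hi=.3,r=.05):
    m=sel(P,c,r)&(P[...,2]>lo)&(P[...,2]<hi); q=P[m][:,:2]; mu=q.mean(0); e,V=np.linalg.eigh(np.cov((q-mu).T)); v=V[:,1]
    return mu*1000,np.degrees(np.arctan2(v[1],v[0]))%180,m.sum(),P[m][:,2].mean()
E
python3 - <<'E'
from h import *
E=(.497,-.1435);L=(.548,.130)
for n in("top","scene"):
    p,d,ci=grab(n); ds=[grab(n)[1] for _ in range(6)]+[d]; d=np.mean(ds,0); d[np.min(ds,0)==0]=0; P=cloud(ci,d); z=P[...,2]
    print(n,"bar",bar(P,E,.165))
    for nm,c,lo,hi in(("disc",E,.133,.145),("ringL",L,.128,.145)):
        m=sel(P,c,.06)&(z>lo)&(z<hi); q=(P[m][:,:2]*1000).astype(np.float32); print(nm,m.sum(),np.round(cv2.fitEllipse(cv2.convexHull(q))[:2],1).tolist() if 0 else (np.round(cv2.minEnclosingCircle(q),1) if 0 else [np.round(cv2.fitEllipse(cv2.convexHull(q))[i],1) for i in(0,1)]), z[m].mean().round(4))
    for nm,c in(("E",E),("L",L)):
        m=sel(P,c,.1)&(z>.004)&(z<.02)&(p.max(2)<85); q=(P[m][:,:2]*1000).astype(np.float32); r=cv2.minAreaRect(q); print("foot",nm,np.round(r[0],1),np.round(r[1],1),round(r[2],2))
st(); go(.497,-.1435,.25,-6)
E
```

```text
top bar (array([ 497.74495916, -143.41081239]), np.float64(174.45171570515666), np.int64(171), np.float64(0.17339357026201072))
disc 1044 [array([ 497.5, -143.5]), array([90.7, 91.4])] 0.1365
ringL 342 [array([547.9, 131.5]), array([92.7, 93.7])] 0.1338
foot E [ 497.3 -144.3] [114.7 115.5] 53.12
foot L [547.5 130.3] [113.6 114.9] 43.54
scene bar (array([ 500.94334993, -141.73274553]), np.float64(174.9101636423472), np.int64(82), np.float64(0.17153891990405148))
disc 306 [array([ 498.5, -144.1]), array([89.4, 91.7])] 0.1365
ringL 257 [array([548.9, 131.1]), array([93.4, 94.1])] 0.1327
foot E [ 499.1 -141.1] [112.5 113.1] 53.07
foot L [550.6 132.7] [112.4 115.9] 43.33
t 0.85 tcp [ 0.15   -0.6325  0.2423] yaw 13.34 zax [ 0. -0. -1.] F [-0.1  0.2  0.6] M [ 0.01 -0.01  0.  ] w 0.0855 j [ 1.27  0.63  0.04  1.52 -0.03  1.   -0.02]
shift cm [ 45.05 -39.57  -0.77] turn deg [ 0.   -0.   19.34]
```

Call:
step_arm(
  steps=[
    [1,[3,-2.6,-0.5],[0,0,2]],
    [1,[7.5,-6.6,-0.8],[0,0,4]],
    [1,[12,-10.5,-0.8],[0,0,6]],
    [1,[16.5,-14.5,-0.8],[0,0,8]],
    [1,[21,-18.5,-0.8],[0,0,10]],
    [1,[25.5,-22.4,-0.8],[0,0,12]],
    [1,[30,-26.4,-0.8],[0,0,14]],
    [1,[35,-30.8,-0.8],[0,0,16]],
    [1,[40,-35.2,-0.8],[0,0,18]],
    [1,[45.1,-39.6,-0.8],[0,0,19.3]],
  ],
)

```text
time_s: 2.1
tool_pos: [0.491, -0.1521, 0.2507]
tcp_rot: [3.137, -0.165, 0.002]
wrist_force: [0.1, -1.2, -0.1]
gripper_width: 0.0857
```

```bash
python3 -c "
from h import *
st(); go(.4975,-.1435,.151,-6)"
```

```text
t 2.1 tcp [ 0.491  -0.1521  0.2507] yaw -6.02 zax [ 0.001 -0.    -1.   ] F [ 0.1 -1.2 -0.1] M [-0.07 -0.06  0.08] w 0.0857 j [ 0.19  0.42  0.07  1.88 -0.04  0.83 -1.39]
shift cm [ 0.55 -0.93  9.97] turn deg [ 0.02 -0.06 -0.02]
```

Call:
step_arm(
  steps=[
    [1,[0.55,-0.95,0.5],[0,0,0]],
    [1,[0.55,-0.95,3],[0,0,0]],
    [1,[0.55,-0.95,6],[0,0,0]],
    [1,[0.55,-0.95,9],[0,0,0]],
    [1,[0.55,-0.95,9.95],[0,0,0]],
    [0.4,[0.55,-0.95,9.95],[0,0,0]],
    [0,[0.55,-0.95,9.95],[0,0,0]],
    [0,[0.55,-0.95,9.95],[0,0,0]],
    [0,[0.55,-0.95,9.95],[0,0,0]],
    [0,[0.55,-0.95,9.95],[0,0,0]],
  ],
)

```text
time_s: 3.35
tool_pos: [0.498, -0.1437, 0.1519]
tcp_rot: [3.136, -0.165, 0.004]
wrist_force: [-0.7, -1.4, 3.7]
gripper_width: 0.0132
```

```bash
python3 -c "
from h import *
st()"
```

```text
t 3.35 tcp [ 0.498  -0.1437  0.1519] yaw -6.02 zax [ 0.002 -0.001 -1.   ] F [-0.7 -1.4  3.7] M [-0.21  0.06  0.03] w 0.0132 j [ 0.19  0.57  0.06  1.98 -0.05  0.59 -1.39]
```

Call:
step_arm(
  steps=[
    [0,[0,0,0.15],[0,0,0]],
    [0,[0,0,0.3],[0,0,0]],
    [0,[0,0,0.45],[0,0,0]],
    [0,[0,0,0.55],[0,0,0]],
    [0,[0,0,0.65],[0,0,0]],
    [0,[0,0,0.7],[0,0,0]],
    [0,[0,0,0.7],[0,0,0]],
    [0,[0,0,0.7],[0,0,0]],
    [0,[0,0,0.7],[0,0,0]],
    [0,[0,0,0.7],[0,0,0]],
  ],
)

```text
time_s: 4.6
tool_pos: [0.498, -0.1437, 0.1451]
tcp_rot: [3.136, -0.165, 0.004]
wrist_force: [-1.4, 0.7, 7.4]
gripper_width: 0.013
```

```bash
python3 -c "
from h import *
st()
p,d,ci=grab('scene');u,v=map(int,proj(ci,(.4975,-.1435,.14)))
cv2.imwrite('pics/press.png',np.clip(1.5*cv2.resize(p[v-60:v+60,u-60:u+60],(600,600),interpolation=3),0,255).astype('uint8'))"
```

```text
t 4.6 tcp [ 0.498  -0.1437  0.1451] yaw -6.01 zax [ 0.002 -0.001 -1.   ] F [-1.4  0.7  7.4] M [-0.02  0.33  0.07] w 0.013 j [ 0.19  0.58  0.06  1.98 -0.06  0.58 -1.39]
```

Call:
step_arm(
  steps=[
    [0,[0,0,0.03],[0,0,-3]],
    [0,[0,0,0.03],[0,0,-9]],
    [0,[0,0,0.03],[0,0,-16]],
    [0,[0,0,0.03],[0,0,-23]],
    [0,[0,0,0.03],[0,0,-30]],
    [0,[0,0,0.03],[0,0,-37]],
    [0,[0,0,0.03],[0,0,-44]],
    [0,[0,0,0.03],[0,0,-50]],
    [0,[0,0,0.03],[0,0,-55]],
    [0,[0,0,0.03],[0,0,-55]],
  ],
)

```text
time_s: 5.9
tool_pos: [0.4989, -0.1443, 0.1452]
tcp_rot: [2.856, 1.301, 0.005]
wrist_force: [-0.5, -1.1, 6.4]
gripper_width: 0.0136
```

```bash
python3 -c "
from h import *
st()"
```

```text
t 5.9 tcp [ 0.4989 -0.1443  0.1452] yaw 48.98 zax [ 0.004 -0.002 -1.   ] F [-0.5 -1.1  6.4] M [-0.17  0.11  0.11] w 0.0136 j [ 0.38  0.59 -0.22  1.97  0.22  0.6  -0.71]
```

Call:
step_arm(
  steps=[
    [0,[0,0,0.03],[0,0,-1]],
    [0,[0,0,0.03],[0,0,-2]],
    [0,[0,0,0.03],[0,0,-3]],
    [0,[0,0,0.03],[0,0,-4]],
    [0,[0,0,0.03],[0,0,-5]],
    [0,[0,0,0.03],[0,0,-6]],
    [0,[0,0,0.03],[0,0,-6]],
    [0,[0,0,0.03],[0,0,-6]],
    [0,[0,0,0.03],[0,0,-6]],
    [0,[0,0,0.03],[0,0,-6]],
  ],
)

```text
time_s: 7.15
tool_pos: [0.4994, -0.1446, 0.1452]
tcp_rot: [2.785, 1.446, 0.006]
wrist_force: [-1.1, -1.1, 6.4]
gripper_width: 0.0128
```

```bash
python3 -c "
from h import *
st()"
```

```text
t 7.15 tcp [ 0.4994 -0.1446  0.1452] yaw 54.89 zax [ 0.005 -0.002 -1.   ] F [-1.1 -1.1  6.4] M [-0.09  0.25 -0.27] w 0.0128 j [ 0.4   0.59 -0.25  1.97  0.25  0.6  -0.63]
```

Call:
step_arm(
  steps=[
    [0,[0,0,-0.2],[0,0,0.5]],
    [0,[0,0,-0.4],[0,0,0.5]],
    [0,[0,0,-0.6],[0,0,0.5]],
    [0,[0,0,-0.8],[0,0,0.5]],
    [0,[0,0,-1.0],[0,0,0.5]],
    [0,[0,0,-1.2],[0,0,0.5]],
    [0,[0,0,-1.4],[0,0,0.5]],
    [0,[0,0,-1.6],[0,0,0.5]],
    [0,[0,0,-1.6],[0,0,0.5]],
    [0,[0,0,-1.6],[0,0,0.5]],
  ],
)

```text
time_s: 8.4
tool_pos: [0.4993, -0.1445, 0.1612]
tcp_rot: [2.791, 1.434, 0.006]
wrist_force: [0.0, 0.7, -1.1]
gripper_width: 0.0132
```

```bash
python3 -c "
from h import *
st()"
```

```text
t 8.4 tcp [ 0.4993 -0.1445  0.1612] yaw 54.39 zax [ 0.005 -0.002 -1.   ] F [ 0.   0.7 -1.1] M [ 0.05 -0.02 -0.02] w 0.0132 j [ 0.4   0.57 -0.26  1.96  0.23  0.64 -0.63]
```

```bash
python3 -c "
from h import *
go(.499,-.1445,.25,54.4);go(.549,.1305,.25,43.5)"
```

```text
shift cm [-0.    0.02 -8.88] turn deg [ 0.3  -0.1  -0.01]
shift cm [ 25.27 -11.92  -8.9 ] turn deg [ 0.29 -0.13 10.89]
```

Call:
step_arm(
  steps=[
    [0,[0,0,-1.5],[0,0,0]],
    [0,[0,0,-4],[0,0,0]],
    [0,[0,0,-7],[0,0,0]],
    [0,[2,-0.9,-8.9],[0.3,-0.1,2]],
    [0,[6,-2.8,-8.9],[0.3,-0.1,4]],
    [0,[10.5,-5,-8.9],[0.3,-0.1,6]],
    [0,[15,-7.1,-8.9],[0.3,-0.1,8]],
    [0,[19.5,-9.2,-8.9],[0.3,-0.1,10]],
    [0,[23,-10.9,-8.9],[0.3,-0.1,10.9]],
    [0,[25.3,-11.9,-8.9],[0.3,-0.1,10.9]],
  ],
)

```text
time_s: 9.65
tool_pos: [0.5494, 0.1335, 0.2512]
tcp_rot: [-2.915, -1.167, -0.003]
wrist_force: [-0.4, 0.3, -2.1]
gripper_width: 0.0132
```

```bash
python3 -c "
from h import *
st();go(.549,.1305,.20,43.5)
for n in('top','scene'):
    p,d,ci=grab(n);P=cloud(ci,d);c=robot.sense()['tool_pos'];z=P[...,2]
    m=sel(P,c,.055)&(z>.215)&(z<.24)
    print(n,m.sum(),z[m].mean() if m.any() else 0)
    q=(P[m][:,:2]*1000).astype('float32'); h=cv2.convexHull(q)
    print(np.round(cv2.fitEllipse(h)[:2],1).tolist() if 0 else [np.round(k,1) for k in cv2.fitEllipse(h)], np.round(cv2.minEnclosingCircle(q)[0],1))
    u,v=map(int,proj(ci,c));k=cv2.resize(p[max(v-70,0):v+70,u-70:u+70],(400,400),interpolation=3)
    cv2.imwrite(f'a_{n}.png',k)
cv2.imwrite('pics/hold.png',np.clip(1.5*np.hstack([cv2.imread('a_top.png'),cv2.imread('a_scene.png')]),0,255).astype('uint8'))"
```

```text
t 9.65 tcp [0.5494 0.1335 0.2512] yaw 43.65 zax [ 0.001  0.002 -1.   ] F [-0.4  0.3 -2.1] M [-0.05  0.01 -0.03] w 0.0132 j [-0.11  0.51 -0.27  1.74  0.16  0.91 -1.25]
shift cm [-0.25  0.2   5.12] turn deg [-0.03 -0.13  0.15]
top 453 0.23515931748223842
[array([538.7, 116.8]), array([48.4, 82.3]), np.float64(57.1)] [542.3 121.8]
scene 539 0.23480846222268753
[array([550.4, 137.9]), array([90.4, 93.1]), np.float64(127.9)] [550.2 138.5]
```

View pics/hold.png

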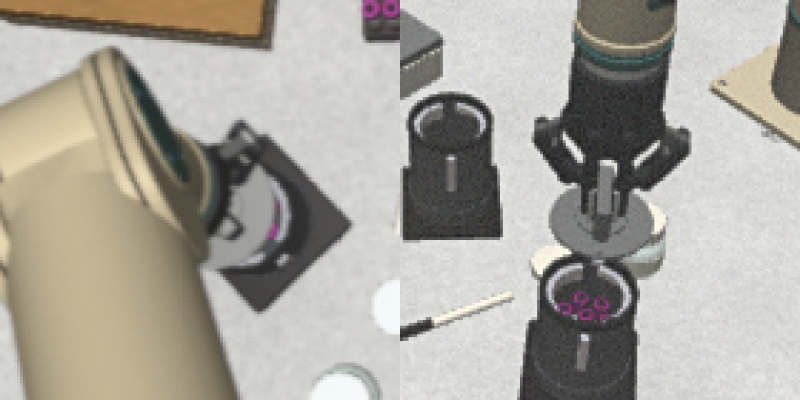

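Left: the top view is mostly hidden by the arm. Right: the cap is held level at (605,220), above the open loaded bucket at (590,290). I'll measure the cap's offset in the settled pose with the scene camera.

```bash
cat > off.py <<'E'
from h import *
st(); s=robot.sense()["tool_pos"]
ps,ds=[],[]
for _ in range(5):
    p,d,ci=grab("scene"); ps.append(p);ds.append(d)
p=np.mean(ps,0); d=np.mean(ds,0); P=cloud(ci,d); z=P[...,2]; g=p.mean(2)
zt=s[2]-.0155
m=sel(P,s,.06)&(abs(z-zt)<.006)&(g>60)
m=m.astype(np.uint8); n,l,stt,_=cv2.connectedComponentsWithStats(m); m=l==1+stt[1:,4].argmax()
h=cv2.convexHull(np.argwhere(m)[:,::-1].astype(np.int32))[:,0]
for zz in (zt,):
    q=np.array([ray(ci,u,v,zz)[:2]*1000 for u,v in h.astype(float)]).astype(np.float32)
    print(m.sum(),"plane hull ellipse",[np.round(k,1) for k in cv2.fitEllipse(q)],"circ",np.round(cv2.minEnclosingCircle(q)[0],1),round(cv2.minEnclosingCircle(q)[1],1))
q=(P[m][:,:2]*1000).astype(np.float32); print("depth hull",[np.round(k,1) for k in cv2.fitEllipse(cv2.convexHull(q))],z[m].mean().round(4),zt.round(4))
st()
E
python3 off.py
```

```text
t 9.75 tcp [0.5495 0.135  0.2511] yaw 43.81 zax [ 0.002  0.004 -1.   ] F [ 1.  -0.2 -1. ] M [ 0.01  0.   -0.03] w 0.0134 j [-0.11  0.51 -0.27  1.74  0.16  0.91 -1.25]
462 plane hull ellipse [array([551.9, 134.1]), array([85.5, 90.7]), np.float64(105.2)] circ [551.8 136.2] 45.6
depth hull [array([550.2, 132.8]), array([85.3, 89.6]), np.float64(102.2)] 0.2347 0.2356
t 10.0 tcp [0.5494 0.1289 0.2503] yaw 43.37 zax [ 0.    -0.001 -1.   ] F [ 0.5  0.2 -1.2] M [-0.    0.01  0.01] w 0.0133 j [-0.1   0.51 -0.27  1.75  0.16  0.91 -1.25]
```

```bash
python3 off.py; python3 off.py
```

```text
t 10.0 tcp [0.5494 0.1289 0.2503] yaw 43.37 zax [ 0.    -0.001 -1.   ] F [ 0.5  0.2 -1.2] M [-0.    0.01  0.01] w 0.0133 j [-0.1   0.51 -0.27  1.75  0.16  0.91 -1.25]
497 plane hull ellipse [array([552.1, 131.4]), array([90.1, 91.9]), np.float64(95.8)] circ [552.1 131.8] 46.4
depth hull [array([550.5, 130.3]), array([89. , 90.6]), np.float64(55.2)] 0.234 0.2348
t 10.25 tcp [0.5494 0.1299 0.2501] yaw 43.44 zax [ 0.  0. -1.] F [-0.3  0.1 -1.4] M [-0.02 -0.01  0.  ] w 0.0133 j [-0.1   0.51 -0.27  1.75  0.16  0.91 -1.25]
t 10.25 tcp [0.5494 0.1299 0.2501] yaw 43.44 zax [ 0.  0. -1.] F [-0.3  0.1 -1.4] M [-0.02 -0.01  0.  ] w 0.0133 j [-0.1   0.51 -0.27  1.75  0.16  0.91 -1.25]
496 plane hull ellipse [array([551.9, 132.4]), array([90.7, 91.8]), np.float64(98.4)] circ [551.8 132.8] 46.3
depth hull [array([549.9, 131. ]), array([90.2, 90.6]), np.float64(125.3)] 0.2339 0.2346
t 10.5 tcp [0.5494 0.1305 0.25  ] yaw 43.49 zax [ 0.  0. -1.] F [-0.  -0.3 -1.8] M [0.03 0.03 0.  ] w 0.0136 j [-0.1   0.51 -0.27  1.75  0.16  0.91 -1.25]
```

```bash
python3 -c "
from h import *
st();go(.5487,.1306,.163,43.4)"
```

```text
t 10.5 tcp [0.5494 0.1305 0.25  ] yaw 43.49 zax [ 0.  0. -1.] F [-0.  -0.3 -1.8] M [0.03 0.03 0.  ] w 0.0136 j [-0.1   0.51 -0.27  1.75  0.16  0.91 -1.25]
shift cm [-0.05 -0.05  8.7 ] turn deg [-0.01 -0.02  0.09]
```

Call:
step_arm(
  steps=[
    [0,[-0.05,-0.05,1],[0,0,0]],
    [0,[-0.05,-0.05,2.5],[0,0,0]],
    [0,[-0.05,-0.05,4],[0,0,0]],
    [0,[-0.05,-0.05,5.5],[0,0,0]],
    [0,[-0.05,-0.05,6.5],[0,0,0]],
    [0,[-0.05,-0.05,7.3],[0,0,0]],
    [0,[-0.05,-0.05,8],[0,0,0]],
    [0,[-0.05,-0.05,8.4],[0,0,0]],
    [0,[-0.05,-0.05,8.7],[0,0,0]],
    [0,[-0.05,-0.05,8.7],[0,0,0]],
  ],
)

```text
time_s: 11.75
tool_pos: [0.5487, 0.1306, 0.163]
tcp_rot: [-2.918, -1.164, -0.001]
wrist_force: [0.3, -0.2, -1.7]
gripper_width: 0.0132
```

```bash
python3 -c "
from h import *
st()
for n in('top','scene'):
    p,d,ci=grab(n);u,v=map(int,proj(ci,(.548,.131,.14)));cv2.imwrite(f'a_{n}.png',cv2.resize(p[v-50:v+50,u-50:u+50],(400,400),interpolation=3))
cv2.imwrite('pics/ins.png',np.clip(1.6*np.hstack([cv2.imread('a_top.png'),cv2.imread('a_scene.png')]),0,255).astype('uint8'))"
```

```text
t 11.75 tcp [0.5487 0.1306 0.163 ] yaw 43.49 zax [ 0.  0. -1.] F [ 0.3 -0.2 -1.7] M [-0.07  0.01  0.04] w 0.0132 j [-0.13  0.62 -0.24  1.84  0.21  0.71 -1.29]
```

View pics/ins.png

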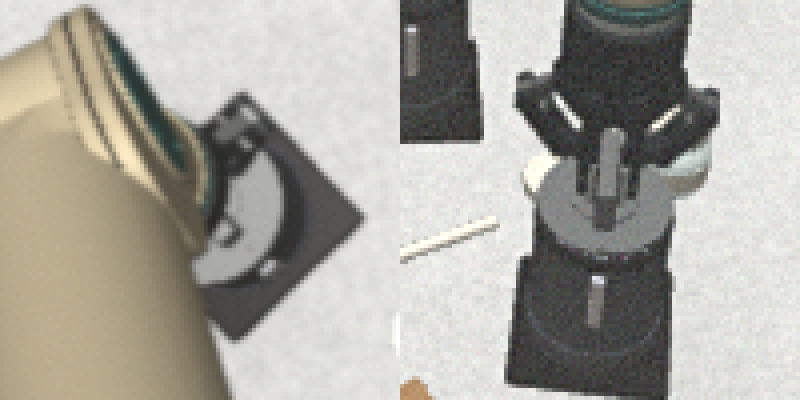

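The cap, at (605,205) in the right half, sits centred over the bucket. The bar lines up with the rib at (597,300), and there is no contact force yet. Next I lower the lugs into the slots.

Call:
step_arm(
  steps=[
    [0,[0,0,0.1],[0,0,0]],
    [0,[0,0,0.2],[0,0,0]],
    [0,[0,0,0.3],[0,0,0]],
    [0,[0,0,0.4],[0,0,0]],
    [0,[0,0,0.5],[0,0,0]],
    [0,[0,0,0.6],[0,0,0]],
    [0,[0,0,0.7],[0,0,0]],
    [0,[0,0,0.8],[0,0,0]],
    [0,[0,0,0.8],[0,0,0]],
    [0,[0,0,0.8],[0,0,0]],
  ],
)

```text
time_s: 13.1
tool_pos: [0.5489, 0.1307, 0.1553]
tcp_rot: [-2.918, -1.164, -0.001]
wrist_force: [0.2, 0.4, -2.4]
gripper_width: 0.013
```

```bash
python3 -c "
from h import *
st()"
```

```text
t 13.1 tcp [0.5489 0.1307 0.1553] yaw 43.49 zax [ 0.001  0.001 -1.   ] F [ 0.2  0.4 -2.4] M [ 0.    0.03 -0.02] w 0.013 j [-0.13  0.63 -0.23  1.84  0.21  0.7  -1.3 ]
```

Call:
step_arm(
  steps=[
    [0,[0,0,0.15],[0,0,0]],
    [0,[0,0,0.3],[0,0,0]],
    [0,[0,0,0.45],[0,0,0]],
    [0,[0,0,0.6],[0,0,0]],
    [0,[0,0,0.75],[0,0,0]],
    [0,[0,0,0.9],[0,0,0]],
    [0,[0,0,1.0],[0,0,0]],
    [0,[0,0,1.05],[0,0,0]],
    [0,[0,0,1.05],[0,0,0]],
    [0,[0,0,1.05],[0,0,0]],
  ],
)

```text
time_s: 14.35
tool_pos: [0.549, 0.1308, 0.1452]
tcp_rot: [-2.918, -1.164, -0.002]
wrist_force: [-2.1, -0.6, 7.1]
gripper_width: 0.013
```

```bash
python3 -c "
from h import *
st()"
```

```text
t 14.35 tcp [0.549  0.1308 0.1452] yaw 43.48 zax [ 0.001  0.001 -1.   ] F [-2.1 -0.6  7.1] M [-0.04  0.33 -0.02] w 0.013 j [-0.13  0.64 -0.23  1.85  0.22  0.67 -1.3 ]
```

Call:
step_arm(
  steps=[
    [0,[0,0,0.03],[0,0,3]],
    [0,[0,0,0.03],[0,0,9]],
    [0,[0,0,0.03],[0,0,16]],
    [0,[0,0,0.03],[0,0,23]],
    [0,[0,0,0.03],[0,0,30]],
    [0,[0,0,0.03],[0,0,37]],
    [0,[0,0,0.03],[0,0,44]],
    [0,[0,0,0.03],[0,0,50]],
    [0,[0,0,0.03],[0,0,55]],
    [0,[0,0,0.03],[0,0,55]],
  ],
)

```text
time_s: 15.6
tool_pos: [0.5497, 0.1314, 0.1454]
tcp_rot: [-3.124, 0.315, -0.005]
wrist_force: [-1.3, 0.7, 6.7]
gripper_width: 0.0133
```

```bash
python3 -c "
from h import *
st()"
```

```text
t 15.6 tcp [0.5497 0.1314 0.1454] yaw -11.51 zax [ 0.003  0.001 -1.   ] F [-1.3  0.7  6.7] M [ 0.07  0.15 -0.05] w 0.0133 j [-0.31  0.63  0.05  1.85 -0.04  0.65 -2.01]
```

Call:
step_arm(
  steps=[
    [0,[0,0,0.04],[0,0,1.5]],
    [0,[0,0,0.04],[0,0,3]],
    [0,[0,0,0.04],[0,0,4.5]],
    [0,[0,0,0.04],[0,0,6]],
    [0,[0,0,0.04],[0,0,7]],
    [0,[0,0,0.04],[0,0,8]],
    [0,[0,0,0.04],[0,0,9]],
    [0,[0,0,0.04],[0,0,9.5]],
    [0,[0,0,0.04],[0,0,9.5]],
    [0,[0,0,0.04],[0,0,9.5]],
  ],
)

```text
time_s: 16.85
tool_pos: [0.5491, 0.1302, 0.1453]
tcp_rot: [3.089, -0.571, 0.003]
wrist_force: [-2.5, -3.0, 7.4]
gripper_width: 0.013
```

```bash
python3 -c "
from h import *
st()"
```

```text
t 16.85 tcp [0.5491 0.1302 0.1453] yaw -20.94 zax [ 0.002 -0.001 -1.   ] F [-2.5 -3.   7.4] M [-0.61  0.69  0.45] w 0.013 j [-0.34  0.63  0.09  1.86 -0.09  0.65 -2.13]
```

Call:
step_arm(
  steps=[
    [0,[0,0,0.02],[0,0,-0.3]],
    [0.5,[0,0,0],[0,0,-0.3]],
    [0.5,[0,0,0],[0,0,-0.3]],
    [0.5,[0,0,-0.2],[0,0,-0.3]],
    [0.5,[0,0,-0.6],[0,0,-0.3]],
    [0.6,[0,0,-1.5],[0,0,-0.3]],
    [0.6,[0,0,-3],[0,0,-0.3]],
    [0.6,[0,0,-5],[0,0,-0.3]],
    [0.6,[0,0,-8],[0,0,-0.3]],
    [0.6,[0,0,-11],[0,0,-0.3]],
  ],
)

```text
time_s: 18.1
tool_pos: [0.549, 0.1302, 0.2573]
tcp_rot: [3.091, -0.563, 0.004]
wrist_force: [0.4, -0.1, 0.4]
gripper_width: 0.0514
```

```bash
python3 -c "
from h import *
st(); go(.40,-.10,.33,-21)"
```

```text
t 18.1 tcp [0.549  0.1302 0.2573] yaw -20.64 zax [ 0.003 -0.001 -1.   ] F [ 0.4 -0.1  0.4] M [ 0.03 -0.03  0.07] w 0.0514 j [-0.36  0.49  0.12  1.75 -0.07  0.91 -2.15]
shift cm [-5.81 26.79 -7.3 ] turn deg [-0.03 -0.16  0.36]
```

Clear of the cap; I'll move the arm aside to look.

Call:
step_arm(
  steps=[
    [0.6,[0,0,-2],[0,0,0]],
    [0.6,[-0.5,2,-4],[0,0,0]],
    [0.6,[-1,5,-6],[0,0,0]],
    [0.6,[-2,9,-7],[0,0,0]],
    [0.6,[-3,13,-7],[0,0,0]],
    [0.6,[-4,18,-7],[0,0,0]],
    [0.6,[-5,23,-7],[0,0,0]],
    [0.6,[-5.5,26,-7],[0,0,0]],
    [0.6,[-5.5,26.5,-7],[0,0,0]],
    [0.6,[-5.5,26.5,-7],[0,0,0]],
  ],
)

```text
time_s: 19.35
tool_pos: [0.4045, -0.0979, 0.3277]
tcp_rot: [-3.09, 0.563, -0.007]
wrist_force: [-0.2, 0.2, 0.1]
gripper_width: 0.0508
```

```bash
cat > fin.py <<'E'
from h import *
st()
L=(.548,.1313)
for n in('top','scene'):
    p,d,ci=grab(n);d=np.mean([grab(n)[1] for _ in range(6)],0);P=cloud(ci,d);z=P[...,2]
    print(n,"bar",bar(P,L,.162,.19))
    m=sel(P,L,.06)&(z>.125)&(z<.148); q=(P[m][:,:2]*1000).astype(np.float32)
    print("disc",[np.round(k,1) for k in cv2.fitEllipse(cv2.convexHull(q))],"z",np.median(z[m]).round(4),"tilt fit",np.linalg.lstsq(np.c_[P[m][:,:2]-L,np.ones(m.sum())],z[m],rcond=None)[0].round(4))
    p0=np.load(f"{n}0.npz")["p"]; cv2.imwrite(f"pics/fin_{n}.png",cv2.resize(p,(768,576)))
E
python3 fin.py
```

```text
t 19.35 tcp [ 0.4045 -0.0979  0.3277] yaw -20.64 zax [ 0.004 -0.    -1.   ] F [-0.2  0.2  0.1] M [ 0.01 -0.    0.01] w 0.0508 j [-0.01  0.18  0.22  2.01 -0.05  0.95 -1.7 ]
top bar (array([548.33887105, 130.34174534]), np.float64(159.9164622816868), np.int64(185), np.float64(0.1728260303665616))
disc [array([547.9, 131.4]), array([93. , 93.3]), np.float64(168.0)] z 0.1362 tilt fit [0.0066 0.0072 0.1363]
scene bar (array([551.95995531, 133.27429987]), np.float64(157.82395433167952), np.int64(142), np.float64(0.17102039117903534))
disc [array([549.5, 131.6]), array([91.9, 92.8]), np.float64(21.1)] z 0.1358 tilt fit [-0.0428 -0.0346  0.1367]
```

View pics/fin_top.png

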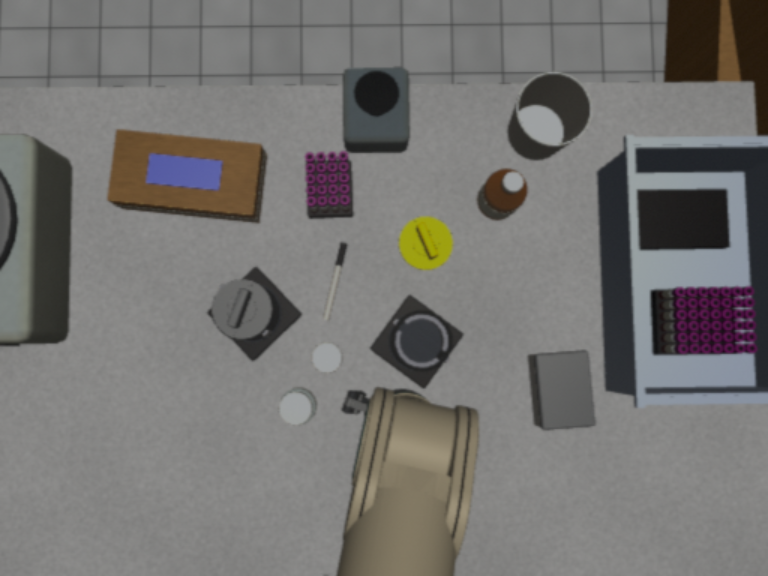

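View pics/fin_scene.png

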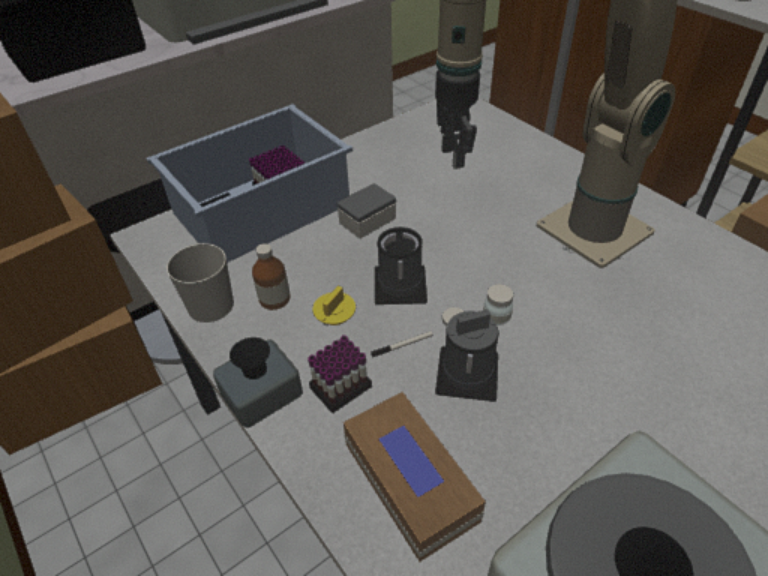

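The top view shows the cap on the loaded bucket at (243,308), the empty bucket open at (420,340), and everything else where it was. In the scene view the cap sits level at (472,330). The disc is at z ≈ 0.136, the same as it was when locked at the start, and the bar is at about -20°, which is the lock/stop angle.

```bash
python3 -c "
from h import *
a=np.load('top0.npz')['p']; b=grab('top')[0]
m=cv2.morphologyEx((cv2.absdiff(a,b).max(2)>40).astype('uint8'),cv2.MORPH_OPEN,np.ones((3,3)))
print(cv2.connectedComponentsWithStats(m)[2][1:].tolist()); st(); print(robot.hand_in())"
```

```text
[[146, 190, 18, 27, 283], [160, 195, 17, 27, 280], [141, 206, 3, 3, 9], [264, 213, 15, 27, 257], [280, 215, 6, 24, 81], [286, 216, 13, 25, 206], [229, 258, 90, 61, 1483], [242, 282, 3, 4, 12], [258, 288, 3, 3, 9], [310, 295, 3, 7, 21], [245, 299, 6, 19, 58], [255, 303, 3, 4, 12], [306, 303, 6, 31, 95], [235, 304, 7, 22, 90], [250, 325, 7, 10, 49], [292, 333, 8, 13, 65], [225, 334, 31, 50, 979], [231, 343, 3, 4, 12], [289, 347, 16, 37, 419], [303, 346, 3, 3, 9]]
t 20.1 tcp [ 0.4039 -0.0983  0.327 ] yaw -20.64 zax [ 0.003 -0.001 -1.   ] F [-0.1 -0.1  0. ] M [ 0.02 -0.06  0.05] w 0.0513 j [-0.01  0.18  0.22  2.01 -0.05  0.95 -1.7 ]
the job is handed in; nothing more can be done
None
```

The loaded bucket is closed and the job is handed in at about 20 s of the 58 s limit. I pressed the grey cap on the empty bucket, turned it about 60° anticlockwise and lifted it off. I then lowered it onto the loaded bucket with its lugs in the slots, pushed it down, turned it clockwise to the stop (yaw about -21°, 0.45 N m) and let go.

- **Lock:** the cap's disc is at z ≈ 0.136 m, level and centred, the same height as when it was locked on the empty bucket. Its bar is at -20.1° in the top view and -22.2° in the scene view. The expected range is -17° (lock) to -21° (stop), so it sits near the stop end.
- **Disagreements:** the two cameras differ by 2–3 mm in position, which is about the calibration error. I checked the lock only by height and angle; I did not tug on the cap.
- **Rest of the bench:** comparing top-camera images before and after, the only changes were at the two buckets and the arm itself. The arm was clear, touching nothing, and the wrist forces I read stayed under 10 N.

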